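Close and lock the lampshade length gauge

TASK

Two identical length gauges lie on the table of this lamp workshop; a ribbed lampshade stands on the round seat of one of them. On that gauge, slide the stop along its rail until its pad just meets the lampshade (touching it gently or a few millimetres short), and then turn the clamp knob clockwise fully home to lock the stop there. The lampshade must stay standing on its seat and must not be pressed hard.

Things in the scene. Friction and masses are not known exactly. Their poses are not given: they have to be found in the camera images.
- gauge_grip (a point): Centre of the clamp knob's bar, on its upright turning axis, 71 mm above the table. Black bar, flat sides, 44 long, 14 wide, 54 to 88 mm above the table, on a 40 mm round metal collar (45 to 55 mm) on the grey stop (56 x 50, top 44 mm). x along the bar, z up; turns with the knob; loose, the bar lies along the rail. Held by this bar, the stop slides with 2 to 4 N; turning takes 0.1 to 0.3 N m.
- gauge_pad (a point): Centre of the front face of the stop's black pad (50 wide, 24 to 62 mm above the table). Fixed to the stop, 100 mm from the knob's axis along the rail, by a flat arm (top 42 mm above the table). x points along the rail to the lampshade, z up. The stop travels 150 mm along x; it starts 40 to 120 mm short of the lampshade.
- shade: Centre of the underside of the lampshade: lilac, ribbed, upright, loose, about 180 g, 105 mm high with a black cap, round, radius 45 mm over its lower 62 mm, narrower above. It stands on a cork seat 16 mm above the table, an end block close behind it. In line with the rail within 4 mm: the pad meets it when its axis is 45 mm from the pad's face.
- gauge_knob (a joint): Turn of the clamp knob, rad, growing clockwise seen from above: 0 loose, 1.4 at its stop (tight); starts at 0 to 0.2. From about 1 rad on it presses a shoe on the rail and the stop no longer slides freely. It stays where it is left.
There are look-alikes about, which are no part of the job. What is shaped like the shade but blue or green is not meant.

How it is judged:
By the outcome, as a careful person would: the job done as asked, in the order asked, and still so for the second after the job is handed in, with the robot touching nothing.
It also fails if it takes over 38 s, if anything falls off the work surface, if the arm or the gripper's body presses on something with over 40 N, if the wrist force passes 120 N, or if a joint passes its speed limit or range.

ROBOT

A 6-joint arm with a two-finger parallel gripper is mounted at the origin on the work surface. World frame = base frame: x ahead of the robot, y to its left, z up, the work surface at z = 0. Lengths are in m, angles in rad, forces in N, time in s.
With the tool pointing down it reaches from about 0.3 to 0.875 m from the base axis. Payload 4.2 kg.
Tool frame: the origin (TCP) lies midway between the tips of the shut fingers; the grasp point (between the pads) lies 19 mm behind it; z points along the fingers, y is the line along which they close (so a half turn about z gives the same grasp; the last joint's range is limited). The gripper opens to 85 mm and grips with 20 to 120 N. Pads are 22 mm wide; open, the fingers measure 114 mm over their backs; the gripper's body (76 mm by 85 mm) begins 54 mm behind the grasp point. The pads swing forward as they close: fully open they stand 13 mm farther back than shut.
Start: joints at [-1.249, 0.32, 1.565, -0, 1.257, -0.02], TCP at [0.193, -0.542, 0.231] pointing down, gripper open.
Joint ranges: [-3.11, 3.11], [-0.84, 2.01], [0.21, 2.61], [-1.34, 4.49], [0.05, 2.63], [-2.56, 2.56]. Speed limits (rad/s): [2.57, 2.57, 3.14, 3.14, 3.14, 3.14].

INTERFACE

Orientations are given as [roll, pitch, yaw] about the fixed x, y, z axes, in that order (R = Rz(yaw) Ry(pitch) Rx(roll)).
In Python, from workcell import manip, set_gripper, observe, read_camera, camera_model, order gives the robot as it stands. The module is installed in compiled form; this text tells all that it offers. Calls block until the motion is done:
- manip.goto(position, orientation): joint-space move of the TCP to a pose.
- manip.move_linear(position, rot=None, v=0.15, contact_N=None): straight line of the TCP; rot=None keeps the orientation; v is the mean speed in m/s. With contact_N (N) it stops when the force on the tool has changed by that much, and returns True; else False.
- manip.set_joints(angles): joint-space move.
- set_gripper(opening, grip_force=None): opening from 0.0 (shut) to 1.0 (fully open); grip_force is the grip in N (None keeps the last); returns when the fingers have stopped.
- manip.dwell(seconds).
- manip.ik(position, orientation): joint angles nearest the present ones, or None.
- observe(): the state.
- read_camera(name): name is "scene" or "top" or "wrist"; returns the picture (384x512x3 uint8, red, green, blue); there is no depth.
- camera_model(name): a dict with "fx", "fy", "cx", "cy" (pixels), "xyz" and "orientation" of the camera in the world; the wrist camera has in their place "mount" (4x4, takes a point from camera to tool coordinates, whose origin is the TCP and whose axes are the flange's). Camera axes: x right, y up, looking along -z (the intrinsics and any distortion apply to the point x, -y, -z); pixel columns grow to the right and rows downward; lengths in m; the calibration is good to about 2 mm. A picture is of the moment at which its call begins: read the wrist's pose just before it. camera_model takes no time and is no camera call.
A pose or a line that the arm cannot do raises manip.PlanningError and nothing moves.
- order.finish_job(): hands the job in; it is judged then, once.
The state is a dict: "time": time; "joint_positions": joint angles; "dq": joint speeds; "joint_efforts": joint torques, N m; "ee_pos": TCP position; "tcp_rot": TCP orientation; "contact_force": force on the tool from outside, world axes, zero at the start; "moment": the same for the moment, N m; "width": opening from 0.0 (shut) to 1.0 (fully open); "grasp_force": force on a finger pad.
Only numpy, scipy, OpenCV 4.12 (cv2) and the standard library are available. Lean on these libraries where they do the work, as an engineer would, in place of code of your own. Each camera call takes 0.05 s, during which the arm holds its last target. There are 200 camera calls.

## Working session

There is one attempt and no reset: what is moved stays moved. The work goes in short steps, each a Python script; the robot and the scene stay as the last script left them, time stands still between calls to the robot, and variables do not carry over. Pictures are saved under pics/ and viewed, at most 10 in all, crops included, and the job is handed in when it is done.

```bash
mkdir -p pics; python3 - <<'E'
from workcell import *
import cv2,numpy as np
for n in("scene","top"):
    im=read_camera(n);cv2.imwrite(f"pics/{n}0.png",im[:,:,::-1]);print(n,camera_model(n))
print(camera_model("wrist"));s=observe();print(s)
E
```

```text
scene {'fx': 359.157178174923, 'fy': 359.157178174923, 'cx': 255.7500601345669, 'cy': 185.91899253357698, 'xyz': array([1.04264453, 0.64328964, 0.78219211]), 'orientation': array([ 0.82732014, -0.01472877,  2.45287928])}
top {'fx': 423.63937594040954, 'fy': 423.63937594040954, 'cx': 251.5183527666961, 'cy': 191.32630247510636, 'xyz': array([0.36315135, 0.06490191, 1.19015131]), 'orientation': array([ 0.16232991, -0.00176405, -1.59232466])}
{'fx': 334.7470553148138, 'fy': 334.7470553148138, 'cx': 256.4998779967309, 'cy': 193.15988032006902, 'mount': array([[ 1.78411307e-04,  9.57232408e-01,  2.89320039e-01,
         7.20654593e-02],
       [ 9.99999982e-01, -1.88819466e-04,  8.06307291e-06,
        -2.22321832e-04],
       [ 6.23474899e-05,  2.89320032e-01, -9.57232425e-01,
        -1.42208271e-01],
       [ 0.00000000e+00,  0.00000000e+00,  0.00000000e+00,
         1.00000000e+00]])}
{'time': 0.1, 'joint_positions': array([-1.24896627e+00,  3.20215867e-01,  1.56556042e+00, -4.19697299e-06,
        1.25740736e+00, -2.00094073e-02]), 'dq': array([ 0.00055735, -0.00216145, -0.00365099,  0.0007705 ,  0.00032586,
       -0.00037267]), 'joint_efforts': array([-9.45263673e-04, -4.16414058e+01, -2.34703517e+01, -1.29422250e-05,
        4.89513404e-03, -1.34893918e-05]), 'ee_pos': array([ 0.19260972, -0.54132255,  0.23057198]), 'tcp_rot': array([-3.14000190e+00, -2.78429692e-05,  3.41840741e-01]), 'contact_force': array([-0.2240035 , -0.68618351,  0.57634599]), 'moment': array([0.04526383, 0.02953321, 0.02666635]), 'grasp_force': 0.0, 'width': 1.0011696075871688}
```

View pics/top0.png

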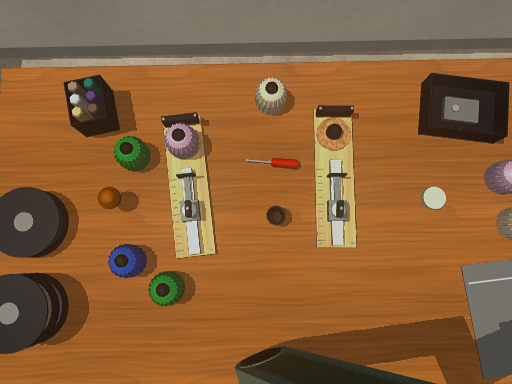

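View pics/scene0.png

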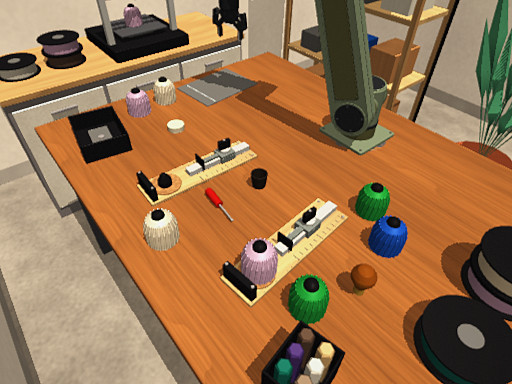

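The top view shows the lilac shade at about (181,140) with its knob at (190,209), on the left gauge. The right gauge's seat holds no shade. I'll cast rays to get coarse positions and then hover for a wrist view.

```bash
cat > h.py <<'E'
from workcell import *
import cv2,numpy as np
from scipy.spatial.transform import Rotation as R
def ray(n,uv,z,pose=None):
    c=camera_model(n)
    d=np.array([(uv[0]-c["cx"])/c["fx"],-(uv[1]-c["cy"])/c["fy"],-1.])
    if n=="wrist":
        p,r=pose; T=R.from_euler("xyz",r).as_matrix(); m=c["mount"]
        o=p+T@m[:3,3]; d=T@m[:3,:3]@d
    else: o=c["xyz"]; d=R.from_euler("xyz",c["orientation"]).as_matrix()@d
    return o+d*(z-o[2])/d[2]
def snap(name):
    s=observe(); im=read_camera("wrist"); cv2.imwrite(f"pics/{name}.png",im[:,:,::-1])
    np.save(f"pics/{name}.npy",np.array([s["ee_pos"],s["tcp_rot"]])); return im,(s["ee_pos"],s["tcp_rot"])
E
python3 - <<'E'
from h import *
k=ray("top",(190,209),.088); s=ray("top",(179,138),.121)
print("knob",k,"cap",s,np.linalg.norm((s-k)[:2])); a=np.arctan2(*(s-k)[1::-1]); print("rail",a)
print("scene knob",ray("scene",(302,224),.088),"cap",ray("scene",(260,246),.121))
for y in (a,a+np.pi):
    q=[manip.ik([k[0],k[1],.07],[np.pi,0,y-t]) for t in(0,.7,1.45)]
    print(y,[None if v is None else v.round(2) for v in map(lambda v:None if v is None else np.array(v),q)])
E
```

```text
knob [0.5001181  0.22108372 0.088     ] cap [0.68320969 0.24546781 0.121     ] 0.18470818102551376
rail 0.13240059755259445
scene knob [0.55378193 0.25233916 0.088     ] cap [0.70027244 0.25809268 0.121     ]
0.13240059755259445 [array([ 0.4 ,  0.43,  1.85, -0.  ,  0.86,  1.83]), array([ 0.4 ,  0.43,  1.85, -0.  ,  0.86,  2.53]), None]
3.2739932511423877 [array([ 0.4 ,  0.43,  1.85,  0.  ,  0.86, -1.31]), array([ 0.4 ,  0.43,  1.85,  0.  ,  0.86, -0.61]), array([ 0.4 ,  0.43,  1.85, -0.  ,  0.86,  0.14])]
```

```bash
python3 - <<'E'
from h import *
manip.goto([.55,.225,.28],[np.pi,0,.1324+np.pi]); manip.dwell(.3)
snap("w1"); print(observe()["time"], observe()["ee_pos"])
E
```

```text
3.425 [0.55007784 0.22480972 0.27999872]
```

View pics/w1.png

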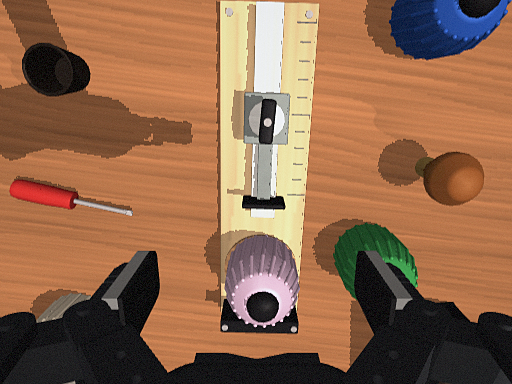

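The wrist view shows the knob bar at about (267,121), the pad at (263,202), the near base edge of the shade at about row 235, and its cap at (263,307). I'll extract these with masks.

```bash
cat > m.py <<'E'
from h import *
def blob(mask,roi):
    x0,y0,x1,y1=roi; m=np.zeros(mask.shape,np.uint8); m[y0:y1,x0:x1]=mask[y0:y1,x0:x1]
    cs,_=cv2.findContours(m,cv2.RETR_EXTERNAL,cv2.CHAIN_APPROX_NONE)
    return max(cs,key=cv2.contourArea)[:,0,:].astype(np.float32)
E
python3 - <<'E'
from m import *
im=cv2.imread("pics/w1.png"); pose=np.load("pics/w1.npy")
v=im.max(2); dark=(v<60).astype(np.uint8)*255
W=lambda c,z:np.array([ray("wrist",p,z,pose)[:2] for p in c],np.float32)
b=blob(dark,(250,92,285,148)); r=cv2.minAreaRect(W(b,.088)); print("bar",r,cv2.boundingRect(b))
p=blob(dark,(235,190,295,215)); print("padpx",cv2.boundingRect(p),"rect",cv2.minAreaRect(W(p,.062)))
c=blob(dark,(240,285,285,322)); print("cappx",cv2.boundingRect(c),"cap",cv2.minEnclosingCircle(W(c,.121)))
hsv=cv2.cvtColor(im,cv2.COLOR_BGR2HSV); lil=((hsv[...,0]>135)&(hsv[...,0]<172)&(hsv[...,1]>25)&(v>60)).astype(np.uint8)*255
l=blob(lil,(215,222,310,330)); print("lilpx",cv2.boundingRect(l)); near=l[l[:,1]<=l[:,1].min()+1]; print(near.mean(0),W([near.mean(0)],.016))
# rail white edges
wh=((hsv[...,1]<30)&(v>170))
for y in (20,40,60,80):
    x=np.where(wh[y,240:300])[0]+240; print(y,x.min(),x.max(),W([(x.mean(),y)],.02))
# board edges (yellow)
ye=((hsv[...,0]>15)&(hsv[...,0]<32)&(hsv[...,1]>40)&(v>150))
for y in (30,60,90,180,215):
    x=np.where(ye[y,200:340])[0]+200; print(y,x.min(),x.max(),W([((x.min()+x.max())/2,y)],.01))
t=cv2.imread("pics/top0.png")
c=blob((t.max(2)<60).astype(np.uint8)*255,(165,122,198,150)); print("top cap",cv2.boundingRect(c),ray("top",cv2.minEnclosingCircle(c)[0],.121))
E
```

```text
bar ((0.5012644529342651, 0.2283848077058792), (0.04295137897133827, 0.01398137491196394), 2.180490016937256) (259, 99, 18, 45)
padpx (242, 196, 43, 13) rect ((0.5923371911048889, 0.23769068717956543), (0.014291795901954174, 0.04778871312737465), 7.574620246887207)
cappx (246, 292, 33, 30) cap ((0.6872986555099487, 0.24854399263858795), 0.0183310154825449)
lilpx (225, 235, 75, 93)
[260.33334 235.77777] [[0.653942   0.24348594]]
20 256 283 [[0.39898813 0.21825127]]
40 255 282 [[0.41880867 0.22050336]]
60 255 281 [[0.43925643 0.22286849]]
80 254 280 [[0.4604425  0.22474582]]
30 220 316 [[0.40726    0.21862535]]
60 220 314 [[0.43848974 0.22192828]]
90 220 312 [[0.47125152 0.22539324]]
180 221 305 [[0.57994604 0.23688903]]
215 221 303 [[0.6269992 0.2420851]]
top cap (172, 129, 13, 12) [0.69295163 0.24819203 0.121     ]
```

Everything agrees: the bar is 43×14 mm and lies on the rail line. The rail angle is 0.106 rad and the knob is already turned about 0.07 rad. The gap is about 53 mm. I'll grip, slide 45 mm, then let go and look again.

```bash
python3 - <<'E'
from h import *
rail=.1064; u=np.array([np.cos(rail),np.sin(rail),0]); k=np.array([.5013,.2284,.060])
rot=[np.pi,0,.038+np.pi]
manip.goto(k+[0,0,.07],rot); manip.move_linear(k,v=.12,contact_N=10)
print(observe()["time"],observe()["ee_pos"])
set_gripper(0.0,40); s=observe(); print(s["width"],s["grasp_force"],s["contact_force"],s["ee_pos"])
print("hit",manip.move_linear(k+.045*u,v=.05,contact_N=15)); s=observe(); print(s["contact_force"],s["ee_pos"],s["time"])
cv2.imwrite("pics/top1.png",cv2.resize(read_camera("top")[80:280,130:260,::-1],None,fx=3,fy=3))
cv2.imwrite("pics/sc1.png",read_camera("scene")[:,:,::-1])
E
```

```text
4.8333 [0.50233578 0.22876124 0.06093894]
0.15624455485914482 43.556145429611206 [-0.41937542  2.38618547  1.8285812 ] [0.50146101 0.22894763 0.0603376 ]
hit False
[0.41795517 3.63845982 3.64237333] [0.54721411 0.23368261 0.06033591] 6.5333
```

View pics/top1.png

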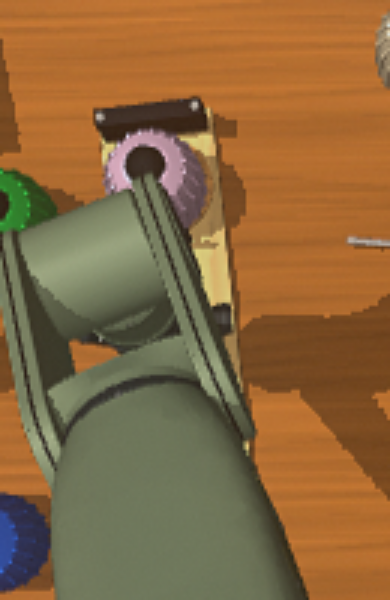

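The arm hides the gap from the top camera. I'll let go, rise and look from the wrist.

```bash
python3 - <<'E'
from m import *
rail=.1064
set_gripper(.6); p=observe()["ee_pos"]; manip.move_linear(p+[0,0,.06],v=.2)
manip.goto([.615,.2405,.21],[np.pi,0,rail+np.pi]); manip.dwell(.2)
im,pose=snap("w2"); print(observe()["time"])
im=im[:,:,::-1].copy()
cv2.imwrite("pics/w2c.png",cv2.resize(im[:300,150:370],None,fx=2,fy=2))
E
```

```text
8.3167
```

View pics/w2c.png

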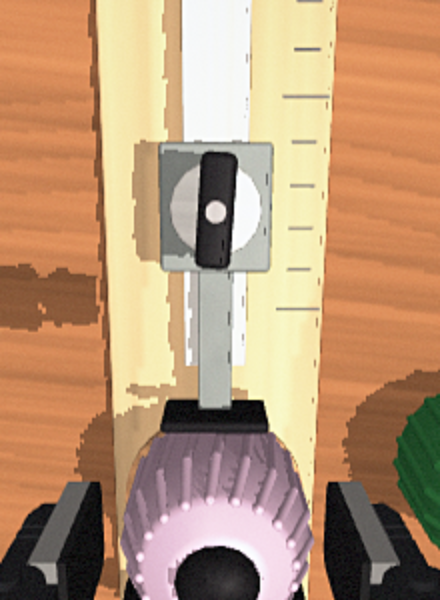

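The pad just hides the gap from this side: its front edge is at crop row 432, right up against the shade. I'll look straight down on the gap instead.

```bash
python3 - <<'E'
from m import *
rail=.1064
x=.722;manip.goto([x,.2284+(x-.5013)*.1068,.21],[np.pi,0,rail+np.pi]); manip.dwell(.2)
im,pose=snap("w3"); print(observe()["time"],pose[0])
cv2.imwrite("pics/w3c.png",cv2.resize(im[20:220,160:350,::-1],None,fx=3,fy=3,interpolation=cv2.INTER_NEAREST))
E
```

```text
9.075 [0.72095828 0.25210803 0.21062705]
```

View pics/w3c.png

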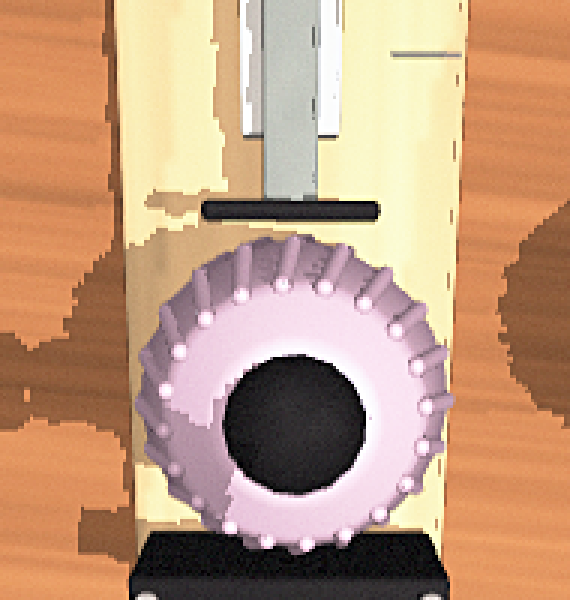

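The gap now shows clearly: the pad's front edge is at crop row 219 (full-image row 93) and the nearest rib is at row 236 (full-image row 98.7). I'll convert those to a distance, regrip and close most of it.

```bash
python3 - <<'E'
from m import *
pose=np.load("pics/w3.npy"); u=np.array([np.cos(.1064),np.sin(.1064)])
f=lambda c,r,z:ray("wrist",(160+c/3,20+r/3),z,pose)[:2]@u
print("pad",f(290,219.5,.062),"rib",[f(295,236,z).round(4) for z in(.016,.045,.062,.078)],"cap",f(294,424,.121))
# shade diameter check and bar position/angle from w2
print("diam",[np.linalg.norm(ray("wrist",(160+138/3,20+405/3),z,pose)-ray("wrist",(160+450/3,20+405/3),z,pose)) for z in(.05,.078)])
im=cv2.imread("pics/w2.png"); p2=np.load("pics/w2.npy")
b=blob((im.max(2)<60).astype(np.uint8)*255,(240,65,275,145))
print("bar",cv2.minAreaRect(np.array([ray("wrist",q,.088,p2)[:2] for q in b],np.float32)))
E
```

```text
pad 0.6691208946543113 rib [np.float64(0.6742), np.float64(0.6738), np.float64(0.6735), np.float64(0.6733)] cap 0.7150264366548429
diam [np.float64(0.0949638085538087), np.float64(0.08618381278148196)]
bar ((0.547524094581604, 0.2335645854473114), (0.042330771684646606, 0.013512390665709972), 2.257478952407837)
```

The gap is about 4.4 mm. I'll regrip, advance 2.5 mm, then turn clockwise in steps and watch the moment.

```bash
python3 - <<'E'
from h import *
rail=.1064; u=np.array([np.cos(rail),np.sin(rail),0]); k=np.array([.5474,.2336,.060])
Y=lambda y:[np.pi,0,y+np.pi]
manip.goto([.70,.2497,.21],Y(rail)); manip.goto(k+[0,0,.07],Y(.039)); manip.move_linear(k,v=.12,contact_N=10)
set_gripper(0.0,60); e0=observe()["ee_pos"]; print("grip",e0,observe()["width"])
print("hit",manip.move_linear(k+.0025*u,v=.02,contact_N=12)); e=observe()["ee_pos"]; print("moved",(e-e0)@u*1e3,observe()["contact_force"])
for t in list(np.arange(.2,1.3,.2))+[1.3,1.36,1.40,1.43]:
    manip.goto(k+.0025*u,Y(rail-t)); s=observe(); print(round(t,2),s["tcp_rot"][2].round(3),s["moment"][2].round(3),s["contact_force"].round(1),((s["ee_pos"]-e)*1e3).round(1),s["time"])
    if abs(s["moment"][2])>2: break
E
```

```text
grip [0.54786601 0.2338559  0.06094204] 0.15164817942653425
hit False
moved 2.3790742974242924 [-0.88519888 -0.2913748   5.87630995]
0.2 3.047 -0.11 [-1.4  0.9  6.5] [0.  0.2 0. ] 11.7417
0.4 2.847 -0.088 [-0.4  1.   4.9] [0.1 0.5 0. ] 12.05
0.6 2.649 -0.06 [-0.7  2.4  5.7] [0.2 0.7 0.1] 12.3583
0.8 2.451 -0.11 [-0.9  3.4  5.6] [0.4 1.  0. ] 12.6667
1.0 2.253 -0.087 [-0.4  5.3  5.2] [0.6 1.2 0. ] 12.975
1.2 2.053 -0.064 [0.9 5.8 4.8] [0.8 1.3 0. ] 13.2833
1.3 1.953 -0.052 [1.  4.6 5.1] [0.9 1.4 0.1] 13.5333
1.36 1.893 0.015 [0.6 4.8 5.6] [1.  1.4 0.1] 13.7833
1.4 1.854 -0.043 [1.5 5.7 3.9] [1.1 1.4 0.1] 14.0333
1.43 1.826 0.485 [-0.1  5.9  4.9] [1.1 1.4 0.1] 14.2833
```

The moment jumps at 1.43, so that is the end stop. I'll nudge slightly further, release, rise and check.

```bash
python3 - <<'E'
from m import *
rail=.1064; Y=lambda y:[np.pi,0,y+np.pi]
s=observe(); p=s["ee_pos"]
manip.goto(p,Y(rail-1.455)); s=observe(); print(s["tcp_rot"][2],s["moment"][2],s["contact_force"],s["time"])
set_gripper(.6); manip.move_linear(observe()["ee_pos"]+[0,0,.15],v=.2)
x=.722;manip.goto([x,.2284+(x-.5013)*.1068,.21],Y(rail)); manip.dwell(.2)
im,pose=snap("w4"); print(observe()["time"],pose[0])
cv2.imwrite("pics/w4c.png",cv2.resize(im[0:200,160:350,::-1],None,fx=3,fy=3,interpolation=cv2.INTER_NEAREST))
E
```

```text
1.799707341148935 1.1932008350933458 [-0.11941017  2.50445881  3.48427799] 14.5333
17.4917 [0.72169682 0.25204418 0.21027872]
```

View pics/w4c.png

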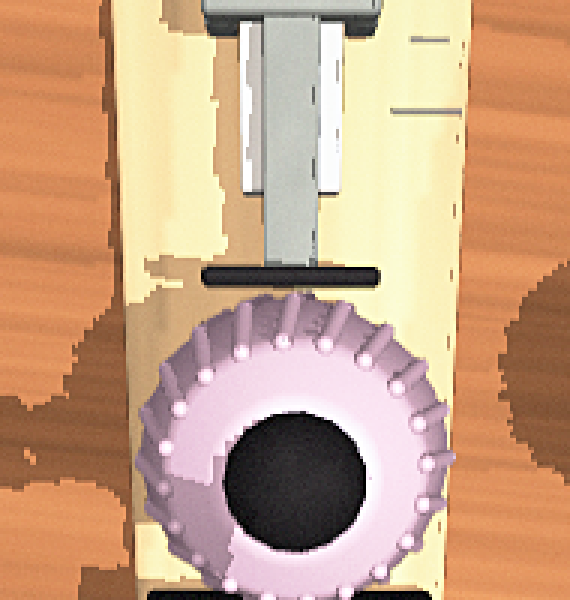

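The gap is now about 2 px (1–2 mm), with the pad edge at crop row 287 and the rib at 294. The shade is standing and hasn't moved. I'll check the bar angle numerically.

```bash
python3 - <<'E'
from m import *
manip.goto([.615,.2405,.21],[np.pi,0,.1064+np.pi]); manip.dwell(.2)
im,pose=snap("w5"); d=(im.max(2)<60).astype(np.uint8)*255
b=blob(d,(215,75,300,145)); r=cv2.minAreaRect(np.array([ray("wrist",q,.088,pose)[:2] for q in b],np.float32))
pts=cv2.boxPoints(r); e=max([pts[1]-pts[0],pts[2]-pts[1]],key=np.linalg.norm); a=np.arctan2(e[1],e[0])
print(r,cv2.boundingRect(b),"knob",(.1064-a)%np.pi,observe()["time"])
E
```

```text
((0.5498494505882263, 0.23368197679519653), (0.013070585206151009, 0.042900413274765015), 15.303657531738281) (229, 92, 57, 25) knob 1.4100982 18.25
```

The knob is at 1.41 rad, which is fully home, and the knob axis is about 2.4 mm further along, as intended.

```bash
python3 -c "
from workcell import *
print(order.finish_job())"
```

```text
the job is handed in; nothing more can be done
None
```

Job handed in at about 18 s on the robot's clock: the stop's pad is about 2 mm short of the lilac lampshade, the clamp knob is fully home (about 1.4 rad), and the shade is still standing on its seat.

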